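# Lock the blade cassette of the sloping slicer

### The arm

A 6-joint arm with a two-finger parallel gripper is mounted at the origin on the work surface. World frame = base frame: x ahead of the robot, y to its left, z up, the work surface at z = 0. Lengths are in mm, angles in degrees, forces in N, time in s.
With the tool pointing down it reaches from about 350 to 875 mm from the base axis. Payload 4.2 kg.
Tool frame: the origin (TCP) lies midway between the tips of the shut fingers; the grasp point (between the pads) lies r.tcp_to_grasp behind it (r.tcp_to_grasp is the distance from the TCP to the grasp point, in mm); z points along the fingers, y is the direction in which the jaws open and shut (so a half turn about z gives the same grasp; the last joint's range is limited). The gripper opens to 87 mm and grips with 3 to 60 N. Pads are 19 mm wide; open, the fingers measure 117 mm over their backs; the gripper's body (75 mm by 190 mm) begins 51 mm behind the grasp point.
Start: joints at [-55.657, 22.042, 0.453, 0, -68.411, -14.817], TCP at [208.915, -589.028, 222.55] pointing down, gripper open.
Joint ranges: [-179.83, 179.83], [-69.29, 118.12], [-61.27, 80.66], [-181.25, 117.63], [-171.15, -9.14], [-177.46, 177.46]. Speed limits (degrees/s): [159.86, 159.86, 180, 180, 180, 180].

### API

Orientations are given as a 3x3 rotation matrix whose columns are the frame's x, y, z axes.
In Python, from plant import r gives the robot as it stands. The module is installed in compiled form; this text tells all that it offers.
- The arm moves only by the tool move_arm, never from a script. Its argument "moves" is a list of rows, each a list of 3 entries, a list of its own where there are three numbers: the finger opening in m, from 0 to 0.087, then the shift along the tool's x, y, z in m, then the turn about the tool's z in rad. In form: [[jaw, [dx, dy, dz], twist], ...]. A call has exactly 10 rows; each row shifts and turns the commanded pose from where the row before left it, along the tool's axes as they then stand; what a row does not reach is not made up. A row lasts 1/10 s, in which the tool goes at most 50 mm and 8.59 degrees, less where a joint would pass 70% of its speed; a pose out of reach is approached as far as the arm can. A call is refused whole if a number of a shift passes 0.05 or a number of a turn 0.15, either way. A call with a gripper value outside its range is refused whole. The fingers move at their own pace and stop on an object; "squeeze" is the grip in N (left out, the last holds). Time passes only in rows, so rows that do not move let the fingers close, or fill a call up. It gives the time, the measured TCP pose, the force and the opening at its end, in the units of the state.
- r.get_obs(): the state, without advancing time (a new reading comes with each control period).
- r.grab_frame(name): name is "scene" or "top" or "wrist"; returns (picture, depth): 400x640x3 uint8, red, green, blue; 400x640 float32, mm along the optical axis (not along the pixel's ray), 0 where there is no reading.
- r.camera_info(name): a dict with "K" (3x3 intrinsics, pixels), "rvec" (rotation vector, rad) and "tvec" (3), from world to camera coordinates, as OpenCV has them. Camera axes: x right, y down, z forward; pixel columns grow to the right and rows downward; lengths in mm; the calibration is good to about 2 mm. The wrist camera is an equidistant fisheye: a pixel r from the principal point sees the ray r / f radians off the axis. A picture is of the moment at which its call begins: read the wrist's pose just before it. camera_info takes no time and is no camera call; for the wrist camera it gives the pose at the moment of the call.
- r.job_done(): hands the job in, once; it reports no verdict.
The state is a dict: "t": time; "qpos": joint angles; "joint_velocities": joint speeds; "tau": joint torques, N m; "ee_pos": TCP position; "orientation": TCP orientation; "wrist_force": force on the tool from outside, world axes, zero at the start; "wrist_torque": the same for the moment, N m; "gripper_width": finger opening in mm.
Only numpy, scipy, OpenCV 4.12 (cv2) and the standard library are available. Lean on these libraries where they do the work, as an engineer would, in place of code of your own. Each camera call takes 0.05 s, during which the arm holds its last target. There are 200 camera calls.

### The job

The blade cassette of the sloping kitchen slicer has been put back after washing but is not locked. Look which flank has the cassette's own lug standing between the frame's two lugs, and from the raised end slide the locking pin down through all three lugs of that row, fully home so that its handle rests against the upper lug. Let go of it there, and leave the crock and the squeeze bottles where they stand.

Things in the scene. Friction and masses are not known exactly. Their poses are not given: they have to be found in the camera images.
- slicer: Steel slicer fixed to the counter, 170 mm wide (its x), 270 mm long (y). Its bed slopes 30 degrees, rising along its own +y: up the slope is (0, 0.866, 0.5) in its frame. Origin on the counter under its middle. A row for a pin runs up each flank (x = -65 mm near, +65 mm far), parallel to the bed and 40 mm above it. The blade cassette and, lower, a grey pusher lie between the rows.
- near_top (a point): Centre of the hole in the near row's upper lug, on the lug's upper outer face: the pin enters here. Each row has two fixed aluminium lugs, centres 100 mm apart along the slope, each 16 mm thick, 34 mm wide, reaching 17 mm above the pin line, hole 17 mm with a bevelled mouth. Axes as the slicer's. Nothing stands above.
- near_bottom (a point): Centre of the hole in the lower lug of the near row, on its lower outer face, 116 mm down the slope from near_top. Axes as the slicer's.
- far_top (a point): The same as near_top for the far row (slicer x = +65 mm).
- far_bottom (a point): The same as near_bottom for the far row.
- ear_hole (a point): Centre of the hole in the cassette's own lug (black, 16 mm thick, 34 mm wide, hole 17 mm), midway between the frame lugs of one row, near or far: the row to be pinned. It floats up to 3 mm either way across the row (slicer x), held by about 2 N of friction, and starts off-line; the pin's tapered nose pushes it into line.
- tab_mid (a point): Top centre of the low black tab (34 x 40 x 10 mm, flat on the bed, no hole, 31 mm below the pin line) on the cassette's other flank, in the row that is not to be pinned.
- pin_mid (a point): Centre of the handle of the loose locking pin, lying level on the counter: black square handle 70 mm long, 26 x 26 mm, then a steel rod, 14 mm diameter, 130 mm long, the last 14 mm tapering to 6 mm. x points along the rod to the nose, z up as it lies (13 mm above the counter). 200 mm in all, 0.22 to 0.41 kg, balanced within the handle.
- pin_collar (a point): Point on the pin's centre line at the flat front face of the handle, 35 mm from pin_mid; it meets near_top or far_top when the pin is home.
- pin_neck (a point): Point on the pin's centre line 116 mm from pin_collar, where the taper begins; it meets near_bottom or far_bottom when the pin is home, with 14 mm of nose standing out below.
- crock: Steel utensil crock, 100 mm wide, 130 mm high, utensils standing to 240 mm. Bystander; origin under its centre.
- squeeze0: Squeeze bottle, 62 mm wide, 195 mm high. Bystander; origin under its centre.
- squeeze1: Second squeeze bottle, same size. Bystander; origin under its centre.
There are look-alikes about, which are no part of the job. What is meant by the part that bears pin_mid is not orange, and is the larger of those in its own colour.

How it is judged (in metres and radians):
At the end, for the whole second after the job is handed in: The pin lies at rest, released, through all three lugs of the row that has the cassette's lug, its handle's front within 6 mm of the upper lug's hole mouth and the start of its taper within 6 mm of the lower lug's outer mouth (((distance between ear_hole and near_top below 0.075 m and distance between pin_collar and near_top below 0.006 m and distance between pin_neck and near_bottom below 0.006 m) or (distance between ear_hole and far_top below 0.075 m and distance between pin_collar and far_top below 0.006 m and distance between pin_neck and far_bottom below 0.006 m)) and linear speed of pin below 0.02 m/s); the robot touches nothing.
It fails at once if the crock is moved more than 30 mm (distance of crock from where it was at the start of the episode above 0.03 m).
It fails at once if a squeeze bottle is moved more than 30 mm (distance of any of squeeze0, squeeze1 from where it was at the start of the episode above 0.03 m).
It also fails if it takes over 48 s, if anything falls off the work surface, if the arm or the gripper's body presses on something with over 40 N, if the wrist force passes 120 N, or if a joint passes its speed limit or range.

## Working session

There is one attempt and no reset: what is moved stays moved. The work goes in short steps, Python scripts to look and compute and a tool call to move; the robot and the scene stay as the last step left them, time stands still between calls to the robot, and variables do not carry over. Pictures are saved under pics/ and viewed, about 8 in all and at most 12, crops included, and the job is handed in when it is done.

Besides the shell and the picture viewer there is one more tool, called after "Emit:" as name(argument=value, ...), one argument or row to a line, values as JSON. move_arm: Moves the arm, as the interface text tells. Its arguments: {"type":"object","properties":{"moves":{"type":"array","items":{"type":"array"}},"squeeze":{"type":"number"}},"required":["moves"]}

```bash
mkdir -p pics; cat > h.py <<'E'
import numpy as np, cv2
from plant import r
def cam(n):
    c=r.camera_info(n); R=cv2.Rodrigues(np.array(c['rvec'],float))[0]; return np.array(c['K']),R,np.array(c['tvec'],float).ravel()
def ray(n,u,v,c=None):
    K,R,t=c or cam(n); 
    d=np.array([(u-K[0,2])/K[0,0],(v-K[1,2])/K[1,1],1.])
    if n=='wrist':
        a=np.hypot(d[0],d[1]); d=np.array([d[0]/a*np.sin(a),d[1]/a*np.sin(a),np.cos(a)]) if a>0 else d
    return -R.T@t, R.T@d
def plane(n,u,v,z,c=None):
    o,d=ray(n,u,v,c); return o+d*(z-o[2])/d[2]
def pt(n,u,v,dep,c=None):
    K,R,t=c or cam(n); o,d=ray(n,u,v,c); dc=R@d
    return o+d*dep[int(v),int(u)]/dc[2]
def proj(n,P,c=None):
    K,R,t=c or cam(n); p=R@np.array(P)+t
    if n=='wrist':
        a=np.arctan2(np.hypot(p[0],p[1]),p[2]); q=p[:2]/np.hypot(p[0],p[1])*a
    else: q=p[:2]/p[2]
    return K[0,0]*q[0]+K[0,2],K[1,1]*q[1]+K[1,2]
E
python3 - <<'E'
from h import *
for n in ('scene','top'):
    p,d=r.grab_frame(n); cv2.imwrite(f'pics/{n}0.png',p[:,:,::-1]); np.savez(f'{n}0.npz',p=p,d=d)
    K,R,t=cam(n); print(n,K[0,0],-R.T@t,R[2], (d==0).mean())
o=r.get_obs(); print(o['t'],o['ee_pos'],o['orientation'],r.tcp_to_grasp,o['wrist_force'])
E
```

```text
scene 435.35444193517293 [1319.70252257 -134.96054842  807.30579571] [-0.77184231  0.13768199 -0.6207279 ] 0.0208515625
top 373.3178269844393 [ 275.44856124    8.02932804 1404.71525985] [ 0.11481752 -0.01638834 -0.99325141] 0.0042890625
0.1 [ 208.74918893 -588.55384484  221.58063169] [[-9.42527633e-01 -3.34127392e-01 -7.39214284e-04]
 [-3.34128195e-01  9.42525944e-01  1.78750420e-03]
 [ 9.94745241e-05  1.93176444e-03 -9.99998129e-01]] 18.700000000000003 [ 0.93676038 -0.70451544  0.26555552]
```

View pics/scene0.png

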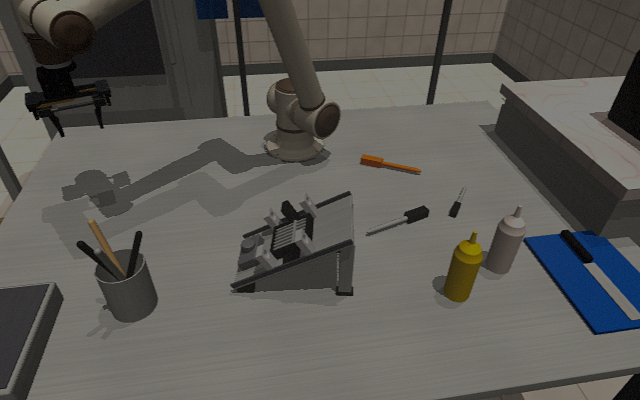

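View pics/top0.png

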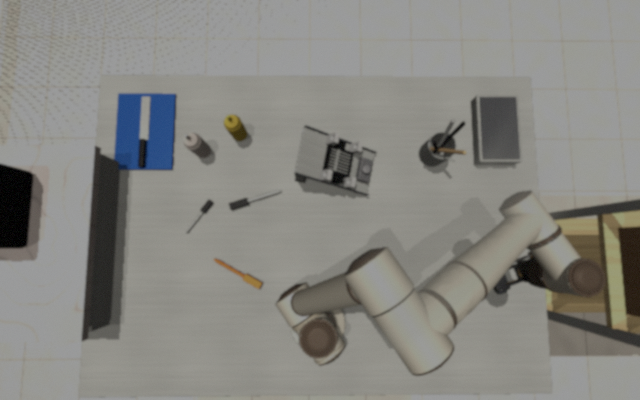

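Candidates for the pin in the scene view:
- Black-handled pin at (415,215), top view (240,204).
- Smaller black one at (456,208).
- Orange one at (372,161).
- Black-handled knife at (575,245).

The description (not orange, larger of its colour) fits the one at (415,215). I'll check it and the slicer in close crops.

```bash
python3 - <<'E'
from h import *
s=np.load('scene0.npz')['p'][:,:,::-1]; t=np.load('top0.npz')['p'][:,:,::-1]
a=cv2.resize(s[180:300,225:475],(800,384),interpolation=cv2.INTER_CUBIC)
b=cv2.resize(t[115:245,180:400],(360,213),interpolation=cv2.INTER_CUBIC)
b2=cv2.resize(t[120:205,285:385],(430,213),interpolation=cv2.INTER_CUBIC)
o=np.zeros((600,800,3),np.uint8); o[:384]=a; o[386:599,:360]=b; o[386:599,365:795]=b2
o=np.clip(o*1.8,0,255).astype(np.uint8)
cv2.imwrite('pics/crop1.png',o)
# pin in top and scene: handle black blob, rod
for n,box in (('top',(225,185,290,215)),('scene',(362,200,432,240)),('scene',(445,180,470,220))):
    p=np.load(n+'0.npz')['p']; x0,y0,x1,y1=box
    g=p[y0:y1,x0:x1].max(2).astype(int); bg=np.median(g)
    print(n,bg); m=(g<0.45*bg).astype(np.uint8)
    k,l,st,c=cv2.connectedComponentsWithStats(m); i=1+np.argmax(st[1:,4]); print(st[i],c[i]+[x0,y0], plane(n,*(c[i]+[x0,y0]),13))
    ys,xs=np.where(l==i); P=np.array([plane(n,x+x0,y+y0,20) for x,y in zip(xs,ys)])[:,:2]
    w,v=np.linalg.eigh(np.cov(P.T)); print(v[:,1],np.ptp(P@v[:,1]),np.ptp(P@v[:,0]))
E
```

```text
top 145.0
[  6  14  18  10 102] [238.94117647 203.93137255] [436.95183854 291.8531976   13.        ]
[-0.28707533  0.95790801] 64.33940666642725 23.592836944862995
scene 115.0
[ 42   6  25  18 272] [416.24632353 214.24264706] [441.95832655 295.68397254  13.        ]
[-0.51881615  0.85488584] 94.20928979307514 50.795495991712016
scene 116.0
[  4  21  12  17 110] [454.45454545 209.10909091] [436.37546595 412.37552474  13.        ]
[-0.80177939  0.59762012] 74.26225595803818 19.75044950025938
```

View pics/crop1.png

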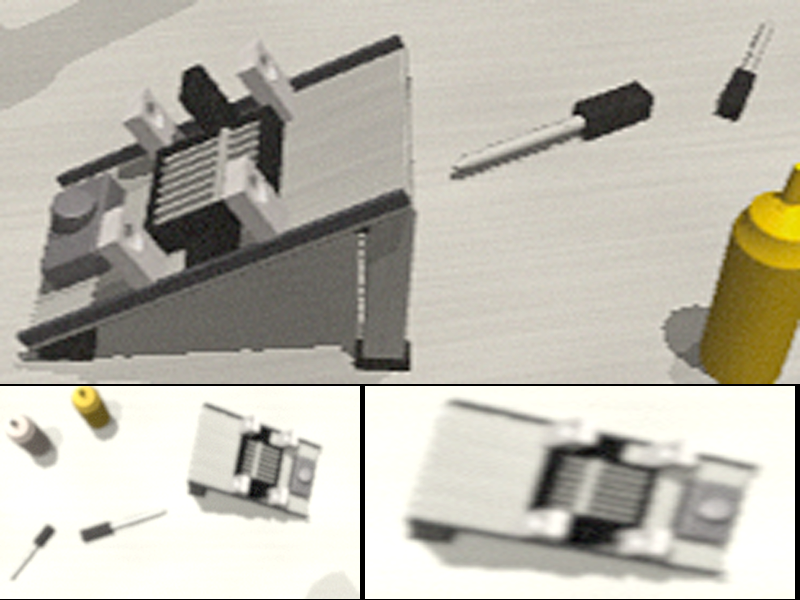

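The crop confirms the large black square handle with the steel rod (crop (615,110), nose at (455,170)). The tall black lug stands in the robot-side (near) row at crop (205,95), and the far row has only the low tab. I'll carry the gripper over to the pin.

Emit:
move_arm(
  moves=[
    [0.087,[-0.029,0.031,-0.005],0],
    [0.087,[-0.029,0.031,-0.005],0],
    [0.087,[-0.029,0.031,-0.005],0],
    [0.087,[-0.029,0.031,-0.005],0],
    [0.087,[-0.029,0.031,-0.005],0],
    [0.087,[-0.029,0.031,-0.005],0],
    [0.087,[-0.029,0.031,-0.005],0],
    [0.087,[-0.029,0.031,-0.005],0],
    [0.087,[-0.029,0.031,-0.005],0],
    [0.087,[-0.029,0.031,-0.005],0],
  ],
)

```text
t: 1.1
ee_pos: [378.6, -198.2, 272.6]
orientation: [[-0.943, -0.334, -0.0], [-0.334, 0.943, 0.0], [0.0, 0.0, -1.0]]
wrist_force: [0.8, 0.2, -0.0]
gripper_width: 86.9
```

Emit:
move_arm(
  moves=[
    [0.087,[-0.02,0.043,0],0],
    [0.087,[-0.02,0.043,0],0],
    [0.087,[-0.02,0.043,0],0],
    [0.087,[-0.02,0.043,0],0],
    [0.087,[-0.02,0.043,0],0],
    [0.087,[-0.02,0.043,0],0],
    [0.087,[-0.02,0.043,0],0],
    [0.087,[-0.02,0.043,0],0],
    [0.087,[-0.02,0.043,0],0],
    [0.087,[-0.02,0.043,0],0],
  ],
)

```text
t: 2.1
ee_pos: [422.9, 274.0, 272.3]
orientation: [[-0.942, -0.335, -0.0], [-0.335, 0.942, -0.0], [0.0, -0.0, -1.0]]
wrist_force: [0.2, -0.1, -0.4]
gripper_width: 86.8
```

Emit:
move_arm(
  moves=[
    [0.087,[0,0,0],-0.149],
    [0.087,[0,0,0],-0.149],
    [0.087,[0,0,0],-0.149],
    [0.087,[0,0,0],-0.149],
    [0.087,[0,0,0],-0.149],
    [0.087,[0,0,0],-0.149],
    [0.087,[0,0,0],-0.149],
    [0.087,[0,0,0],-0.149],
    [0.087,[0,0,0],-0.149],
    [0.087,[0,0,0],-0.149],
  ],
)

```text
t: 3.1
ee_pos: [423.1, 272.0, 272.1]
orientation: [[0.263, -0.965, -0.001], [-0.965, -0.263, -0.001], [0.0, 0.001, -1.0]]
wrist_force: [-0.4, -0.0, 0.1]
gripper_width: 86.8
```

```bash
python3 - <<'E'
from h import *
o=r.get_obs(); c=cam('wrist'); p,d=r.grab_frame('wrist'); cv2.imwrite('pics/w1.png',p[:,:,::-1]); np.savez('w1.npz',p=p,d=d,K=c[0],R=c[1],t=c[2])
print(o['t'],o['ee_pos'],o['orientation'],o['qpos'],c[0],-c[1].T@c[2]-o['ee_pos'],c[1])
for n in ('scene','top'):
    p,d=r.grab_frame(n); np.savez(f'{n}1.npz',p=p,d=d)
E
```

```text
3.1 [423.1127022  271.95953046 272.06795707] [[ 2.62891464e-01 -9.64824998e-01 -8.95048276e-04]
 [-9.64825336e-01 -2.62890958e-01 -6.44434031e-04]
 [ 3.86465964e-04  1.03298146e-03 -9.99999392e-01]] [ 5.12447791e+01  8.12554591e+00 -1.14396390e+01 -1.79051362e-02
 -7.04957124e+01 -3.59971014e+01] [[309.70691629   0.         316.93726393]
 [  0.         309.70691629 201.43104344]
 [  0.           0.           1.        ]] [ 20.01376832 -69.35221296 161.84401829] [[-9.64586116e-01 -2.63767751e-01  4.46351234e-04]
 [-2.53951544e-01  9.29143418e-01  2.68702665e-01]
 [-7.12898220e-02  2.59073508e-01 -9.63223068e-01]]
```

View pics/w1.png

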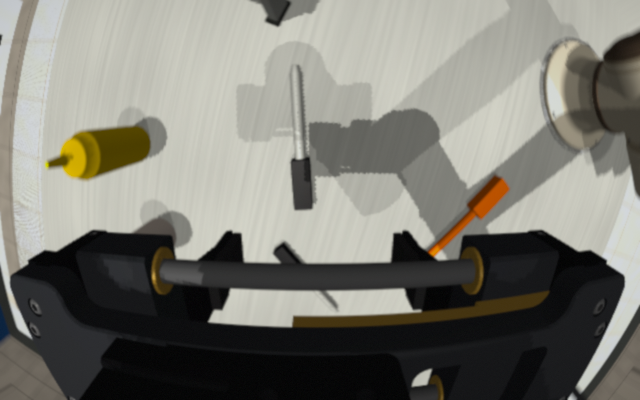

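The wrist picture shows the pin's handle spanning about (292,158)-(312,208) and its nose at (295,67). I'll measure its pose, and the lugs from depth.

```bash
python3 - <<'E'
from h import *
w=np.load('w1.npz'); c=(w['K'],w['R'],w['t']); p=w['p']; g=p.max(2).astype(int)
x0,y0,x1,y1=284,150,322,216
m=(g[y0:y1,x0:x1]<75).astype(np.uint8); k,l,st,ce=cv2.connectedComponentsWithStats(m); i=1+np.argmax(st[1:,4])
ys,xs=np.where(l==i); print(st[i])
P=np.array([plane('wrist',x+x0,y+y0,26,c)[:2] for x,y in zip(xs,ys)])
rc=cv2.minAreaRect(P.astype(np.float32)); print('rect z26',rc)
# edges front and rear along the axis
d=w['d']
for u,v in ((302,170),(302,184),(303,200),(297,100),(298,130),(300,150)): print(u,v,pt('wrist',u,v,d,c).round(1))
# rod bright mask
rod=[]
for v in range(72,150,6):
    row=p[v,280:320].astype(int).max(1); base=np.median(row); print(v,row.tolist()) if v in(90,132) else 0
# scene/top depth: points above the counter near slicer
for n in ('scene','top'):
    q=np.load(n+'1.npz'); D=q['d']; K,R,t=cam(n)
    v,u=np.mgrid[0:400,0:640]; z=D; C=np.stack([(u-K[0,2])/K[0,0]*z,(v-K[1,2])/K[1,1]*z,z],-1)
    W=(C-t)@R
    np.save(n+'W.npy',W); s=(D>0)&(W[...,2]>15)&(W[...,0]>430)&(W[...,0]<720)&(W[...,1]>-260)&(W[...,1]<140)
    Q=W[s]; print(n,s.sum(),Q.min(0),Q.max(0))
    f=(Q[:,2]>30)
    # bed plane RANSAC
    rng=np.random.default_rng(0);best=0
    for _ in range(800):
        a=Q[rng.choice(len(Q),3,False)]; nn=np.cross(a[1]-a[0],a[2]-a[0]); L=np.linalg.norm(nn)
        if L<500: continue
        nn=nn/L*np.sign(nn[2]); 
        if abs(nn[2]-.866)>.04: continue
        k=np.abs((Q-a[0])@nn)<2.5
        if k.sum()>best: best=k.sum(); bb=k
    A=Q[bb]; ce=A.mean(0); nn=np.linalg.svd(A-ce)[2][2]; nn*=np.sign(nn[2]); print('bed',best,nn,ce,nn@ce,'yaw up',np.degrees(np.arctan2(-nn[1],-nn[0])))
E
```

```text
[  8   7  20  52 891]
rect z26 ((439.3742370605469, 292.9977111816406), (24.66203498840332, 70.421142578125), 17.99982261657715)
302 170 [443.7 275.4  26.6]
302 184 [438.8 294.1  25.8]
303 200 [431.9 315.3  26.4]
297 100 [474.5 187.1  18.2]
298 130 [462.7 225.7  19.1]
300 150 [453.2 251.   19.5]
90 [181, 183, 182, 180, 177, 178, 180, 181, 181, 172, 156, 146, 156, 174, 188, 191, 185, 170, 151, 129, 107, 99, 113, 142, 167, 179, 180, 178, 177, 176, 176, 177, 177, 177, 176, 176, 175, 176, 175, 175]
132 [175, 176, 178, 175, 174, 172, 173, 173, 173, 174, 175, 177, 174, 164, 165, 183, 203, 212, 208, 187, 161, 136, 111, 92, 96, 113, 142, 161, 150, 119, 102, 101, 100, 100, 99, 100, 99, 99, 100, 102]
scene 7367 [ 471.12167469 -219.56259691   15.01722801] [690.53240815  83.21305485 183.75835164]
bed 2433 [-0.09251125 -0.49212394  0.86559557] [596.13369653 -23.61232877 123.80256804] 63.634072097406744 yaw up 79.35357721194417
top 3714 [ 468.07023877 -219.28383484   15.86015206] [683.7330882  138.81687118 186.10111993]
bed 1186 [-0.09529061 -0.49121421  0.86581077] [586.56501877 -32.30858451 121.20231893] 64.91456842277967 yaw up 79.0215539550403
```

```bash
python3 - <<'E'
from h import *
th=np.radians(-10.8); ex=np.array([np.cos(th),np.sin(th),0]); hy=np.array([-np.sin(th),np.cos(th),0])
up=.866*hy+np.array([0,0,.5]); nn=-.5*hy+np.array([0,0,.866])
im=[]
for n in ('scene','top'):
    W=np.load(n+'W.npy').reshape(-1,3); 
    s=(W[:,2]>15)&(W[:,0]>430)&(W[:,0]<720)&(W[:,1]>-260)&(W[:,1]<140); Q=W[s]
    x,u,h=Q@ex,Q@up,Q@nn
    b=np.median(h[np.abs(h-65)<6]); print(n,'bed h',b)
    H=np.full((300,420),-20.); np.maximum.at(H,((x-x.min()).astype(int).clip(0,299),(u-u.min()).astype(int).clip(0,419)),h-b); 
    print('extent x',np.percentile(x,[.5,99.5]),'u',np.percentile(u,[.5,99.5]))
    k=(h-b>44)&(h-b<62)
    print(k.sum()); A=np.c_[x,u][k].astype(np.float32)
    _,lab,cc=cv2.kmeans(A,5,None,(3,100,.1),20,cv2.KMEANS_PP_CENTERS)
    for i in range(5):
        a=A[lab[:,0]==i]; print(cc[i],len(a),a.min(0),a.max(0),(h-b)[k][lab[:,0]==i].max())
    hh=((H+20)*2.5).clip(0,255).astype(np.uint8); im.append(cv2.applyColorMap(hh,cv2.COLORMAP_JET)); print('org',x.min(),u.min())
t=np.load('top1.npz')['p']; s=np.load('scene1.npz')['p']
cv2.imwrite('pics/hm.png',np.vstack(im))
E
```

```text
scene bed h 63.24316452206037
extent x [499.08198408 668.95187762] u [-66.15581218 238.93095253]
587
[650.5225   41.29769] 127 [630.07794  30.70707] [666.2137    48.610783] 58.89324527040519
[522.8314  116.00134] 197 [500.83047   80.267365] [538.8782  149.35126] 59.273672236423366
[651.68445 140.774  ] 136 [629.8788  130.59761] [666.5883  147.93347] 59.1311086223171
[521.3333    42.126896] 101 [498.93732   31.015219] [536.83     49.70367] 58.7531670401241
[585.13135  -24.377447] 26 [570.56494  -30.421968] [597.0838  -19.47173] 48.489324130172264
org 494.58652224459917 -71.62338986751092
top bed h 65.29292731543416
extent x [494.68495705 663.81252779] u [-68.87136016 238.16365505]
299
[514.6404   65.70002] 116 [497.04193  30.36311] [534.02136  98.75408] 61.74839878199005
[643.594     39.969196] 51 [627.4698    29.322412] [660.6975    49.812866] 61.80088973978292
[514.2074 140.2374] 60 [497.69705 130.70784] [531.08307 147.96747] 61.74662281924351
[643.33966 139.56714] 58 [627.4388  129.26251] [660.75684 148.71477] 61.414484363115776
[579.89856  -24.577229] 14 [567.971    -30.802448] [588.7387  -19.67124] 49.55005740270036
org 450.9258169943114 -73.30517922248458
```

View pics/hm.png

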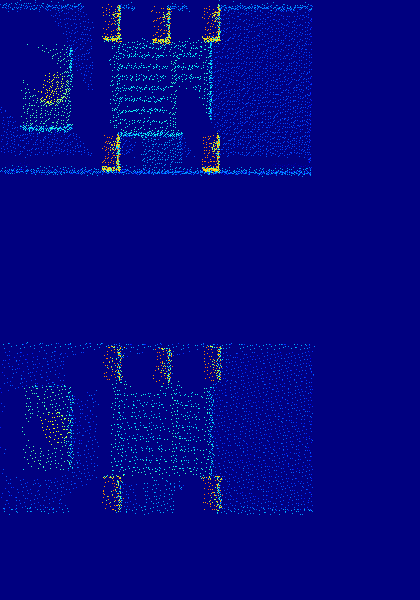

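The height map gives an exact yaw of -10.8° and a third lug in the near row (top row of the map). That confirms the ear is on the near row, whose mouth is at about (522,-22,164). Next I'll descend on the rear part of the handle.

Emit:
move_arm(
  moves=[
    [0.087,[0,0,0],-0.05],
    [0.087,[-0.0175,-0.011,0.03],0],
    [0.087,[-0.0175,-0.011,0.03],0],
    [0.087,[0,0,0.035],0],
    [0.07,[0,0,0.035],0],
    [0.07,[0,0,0.035],0],
    [0.07,[0,0,0.035],0],
    [0.07,[0,0,0.02],0],
    [0.07,[0,0,0],0],
    [0.07,[0,0,0],0],
  ],
)

```text
t: 4.25
ee_pos: [434.0, 312.5, 52.9]
orientation: [[0.304, -0.953, 0.0], [-0.953, -0.304, -0.0], [0.0, -0.0, -1.0]]
wrist_force: [-0.3, 0.3, 1.1]
gripper_width: 70.2
```

```bash
python3 - <<'E'
from h import *
o=r.get_obs(); c=cam('wrist'); p,d=r.grab_frame('wrist'); np.savez('w2.npz',p=p,d=d,K=c[0],R=c[1],t=c[2])
print(o['t'],o['ee_pos'],o['orientation'])
cv2.imwrite('pics/w2.png',p[:,:,::-1])
for y in (0,10):print(proj('wrist',o['ee_pos'],c))
E
```

```text
4.25 [434.0446983  312.49473015  52.85127578] [[ 3.03899278e-01 -9.52704112e-01  3.20626551e-04]
 [-9.52704120e-01 -3.03899352e-01 -2.11253374e-04]
 [ 2.98700159e-04 -2.41262488e-04 -9.99999926e-01]]
(np.float64(318.651593359361), np.float64(247.17690650354552))
(np.float64(318.651593359361), np.float64(247.17690650354552))
```

View pics/w2.png

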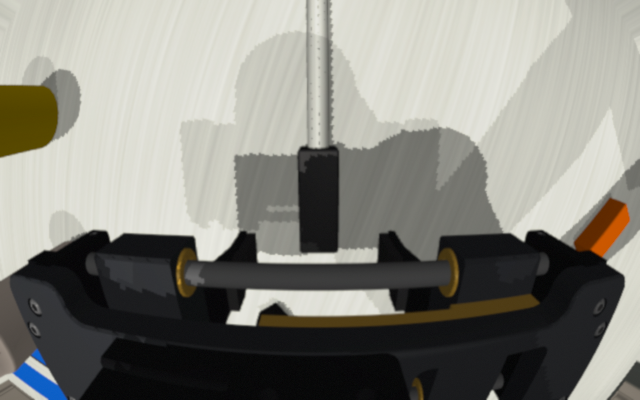

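The handle is centred between the fingers (columns 300-339, rear edge at row 250). I'll lower and close lightly.

Emit:
move_arm(
  moves=[
    [0.07,[0,0,0.02],0],
    [0.07,[0,0,0.02],0],
    [0.07,[0,0,0.009],0],
    [0.06,[0,0,0],0],
    [0.0,[0,0,0],0],
    [0.0,[0,0,0],0],
    [0.0,[0,0,0],0],
    [0.0,[0,0,0],0],
    [0.0,[0,0,0],0],
    [0.0,[0,0,0],0],
  ],
  squeeze=6,
)

```text
t: 5.3
ee_pos: [433.7, 312.3, 3.7]
orientation: [[0.305, -0.952, 0.0], [-0.952, -0.305, 0.0], [-0.0, -0.0, -1.0]]
wrist_force: [-1.0, -0.3, 1.6]
gripper_width: 25.9
```

Emit:
move_arm(
  moves=[
    [0.0,[0,0,-0.005],0],
    [0.0,[0,0,-0.01],0],
    [0.0,[0,0,-0.01],0],
    [0.0,[0,0,-0.01],0],
    [0.0,[0.002,0,-0.01],0],
    [0.0,[0.002,0,-0.01],0],
    [0.0,[0.003,0,-0.01],0],
    [0.0,[0.003,0,-0.01],0],
    [0.0,[0,0,0],0],
    [0.0,[0,0,0],0],
  ],
)

```text
t: 6.3
ee_pos: [437.1, 303.2, 79.1]
orientation: [[0.305, -0.952, 0.001], [-0.952, -0.305, 0.002], [-0.001, -0.002, -1.0]]
wrist_force: [0.2, 1.1, -1.3]
gripper_width: 25.7
```

```bash
cat > look.py <<'E'
from h import *
import sys
o=r.get_obs(); c=cam('wrist'); p,d=r.grab_frame('wrist'); np.savez('w3.npz',p=p,d=d,K=c[0],R=c[1],t=c[2])
cv2.imwrite('pics/%s.png'%sys.argv[1],p[:,:,::-1])
T=o['orientation']; e=o['ee_pos']; g=e-18.7*T[:,2]
print(o['t'],e.round(1),'grasp',g.round(1),o['gripper_width'],'yaw',np.degrees(np.arctan2(T[1,0],T[0,0])).round(2),'F',o['wrist_force'].round(1),o['wrist_torque'].round(2))
# rod points: within 9mm of the tool x-z plane through grasp, ahead of it
K,R,t=c
for v in range(20,240,1 if len(sys.argv)>2 else 10):
    u=np.arange(290,350); W=np.array([pt('wrist',x,v,d,c) for x in u]); L=(W-g)@T
    k=(np.abs(L[:,1])<9)&(W[:,2]>3)&(L[:,0]>-40)&(L[:,0]<240)
    if k.sum()>1:
        i=np.flatnonzero(k); j=i[np.argmin(L[i,2])]
        print(v,'n',k.sum(),'fwd %.1f lat %.1f z %.1f'%(L[j,0],L[i,1].mean(),W[j,2]))
E
python3 look.py w3
```

```text
6.3 [437.1 303.2  79.1] grasp [437.1 303.1  97.8] 25.671431555036946 yaw -72.23 F [ 0.2  1.1 -1.3] [0.26 0.09 0.04]
20 n 19 fwd 144.1 lat -1.1 z 19.2
30 n 20 fwd 72.3 lat -1.1 z 240.8
40 n 20 fwd 126.4 lat -1.5 z 28.0
50 n 21 fwd 118.1 lat -1.1 z 32.6
60 n 21 fwd 110.2 lat -1.1 z 37.2
70 n 22 fwd 72.3 lat -1.1 z 240.8
80 n 22 fwd 72.3 lat -1.1 z 240.8
90 n 21 fwd 89.3 lat -1.1 z 46.8
100 n 21 fwd 82.7 lat -1.1 z 51.4
110 n 21 fwd 76.6 lat -1.1 z 54.2
120 n 24 fwd 70.5 lat -1.4 z 56.9
130 n 24 fwd 64.7 lat -1.3 z 60.2
140 n 26 fwd 72.3 lat -1.0 z 240.8
150 n 25 fwd 53.6 lat -1.0 z 66.0
160 n 33 fwd 49.2 lat 0.1 z 75.7
170 n 33 fwd 44.4 lat 0.1 z 79.1
180 n 34 fwd 39.3 lat -0.2 z 80.7
190 n 34 fwd 34.6 lat -0.2 z 83.6
200 n 35 fwd 30.0 lat 0.1 z 86.7
210 n 37 fwd 72.3 lat -0.0 z 240.8
220 n 36 fwd 72.3 lat 0.0 z 240.8
230 n 35 fwd 15.9 lat 0.1 z 93.2
```

The pin pivoted in the grip as planned and now sits about 27° nose-down. I'll lift a little more, then clamp and measure.

Emit:
move_arm(
  moves=[
    [0.0,[0.001,0,-0.003],0],
    [0.0,[0.001,0,-0.003],0],
    [0.0,[0.001,0,-0.002],0],
    [0.0,[0,0,0],0],
    [0.0,[0,0,0],0],
    [0.0,[0,0,0],0],
    [0.0,[0,0,0],0],
    [0.0,[0,0,0],0],
    [0.0,[0,0,0],0],
    [0.0,[0,0,0],0],
  ],
)

```text
t: 7.35
ee_pos: [437.6, 299.8, 86.5]
orientation: [[0.305, -0.952, -0.0], [-0.952, -0.305, -0.0], [0.0, 0.0, -1.0]]
wrist_force: [-0.5, 0.6, -2.8]
gripper_width: 26.1
```

```bash
cat >> look.py <<'E'
# fit of the rod's upper line
F=[]
for v in range(5,150,2):
    for x in range(300,340):
        if d[v,x]>0:
            W=pt('wrist',x,v,d,c); l=(W-g)@T
            if abs(l[1]+1)<2.5 and 52<l[0]<140 and 5<W[2]<g[2]-10: F.append((l[0],l[1],W[2]-g[2]))
F=np.array(F)
for _ in range(3):
    a,b=np.polyfit(F[:,0],F[:,2],1); e_=F[:,2]-a*F[:,0]-b; F=F[np.abs(e_)<2.5]
print('tilt',np.degrees(np.arctan(-a)),'top line at fwd0 z-g',b,'axis z-g at fwd0',b-7/np.cos(np.arctan(a)),len(F),'lat fit',np.polyfit(F[:,0],F[:,1],1))
E
sed -i 's/^    if k.sum()>1:/    if k.sum()>1 and v in (20,40,60,150,160,230):/' look.py; python3 look.py w4
```

```text
7.35 [437.6 299.8  86.5] grasp [437.6 299.8 105.2] 26.07885952232815 yaw -72.24 F [-0.5  0.6 -2.8] [-0.03  0.19 -0.04]
20 n 14 fwd 147.6 lat -0.7 z 16.0
40 n 18 fwd 128.5 lat -0.7 z 27.1
60 n 21 fwd 111.9 lat -1.1 z 36.0
150 n 23 fwd 53.3 lat -0.4 z 70.8
160 n 33 fwd 49.0 lat 0.1 z 81.0
230 n 35 fwd 15.7 lat 0.1 z 100.0
tilt 29.92132922748636 top line at fwd0 z-g -5.205761277951591 axis z-g at fwd0 -13.28227009945499 477 lat fit [-0.00180021 -0.82672389]
```

Emit:
move_arm(
  moves=[
    [0.0,[0,0,0],0],
    [0.0,[0,0,0],0],
    [0.0,[0,0,0],0],
    [0.0,[0,0,-0.01],0],
    [0.0,[0,0,-0.02],0],
    [0.0,[0,0,-0.03],0],
    [0.0,[0,0,-0.035],0],
    [0.0,[0,0,-0.035],0],
    [0.0,[0,0,-0.03],0],
    [0.0,[0,0,-0.025],0],
  ],
  squeeze=45,
)

```text
t: 8.4
ee_pos: [437.8, 300.0, 274.5]
orientation: [[0.305, -0.952, 0.002], [-0.952, -0.305, 0.003], [-0.002, -0.003, -1.0]]
wrist_force: [-0.0, -0.1, -3.8]
gripper_width: 25.8
```

Emit:
move_arm(
  moves=[
    [0.0,[0,0,0],0.125],
    [0.0,[0,0,0],0.125],
    [0.0,[0,0,0],0.125],
    [0.0,[0,0,0],0.124],
    [0.0,[0.022,-0.026,0],0],
    [0.0,[0.022,-0.026,0],0],
    [0.0,[0.022,-0.026,0],0],
    [0.0,[0.022,-0.026,0],0],
    [0.0,[0.02,-0.026,0],0],
    [0.0,[0.01,-0.013,0],0],
  ],
)

```text
t: 9.4
ee_pos: [557.1, 155.2, 272.0]
orientation: [[-0.19, -0.982, 0.001], [-0.982, 0.19, 0.0], [-0.0, -0.001, -1.0]]
wrist_force: [-0.5, 0.1, -4.1]
gripper_width: 25.8
```

```bash
python3 look.py w5; python3 - <<'E'
from h import *
w=np.load('w3.npz'); c=(w['K'],w['R'],w['t'])
print('M',proj('wrist',[521.7,-22.2,164.5],c))
for n in('scene','top'):
    p,d=r.grab_frame(n); np.savez(n+'2.npz',p=p,d=d)
E
```

```text
9.4 [557.1 155.2 272. ] grasp [557.1 155.2 290.7] 25.84751294945447 yaw -100.95 F [-0.5  0.1 -4.1] [ 0.21  0.08 -0.06]
20 n 19 fwd 147.5 lat -0.4 z 200.5
40 n 20 fwd 71.9 lat -0.5 z 433.8
60 n 21 fwd 71.9 lat -0.4 z 433.8
150 n 26 fwd 71.9 lat -0.3 z 433.8
160 n 32 fwd 48.5 lat -0.0 z 266.0
230 n 34 fwd 71.9 lat -0.2 z 433.8
tilt 29.958346018631115 top line at fwd0 z-g -5.6603092712022 axis z-g at fwd0 -13.739823935232085 472 lat fit [-0.00160641 -0.89145752]
M (np.float64(318.74908844809613), np.float64(-2.0983946850010113))
```

View pics/w5.png

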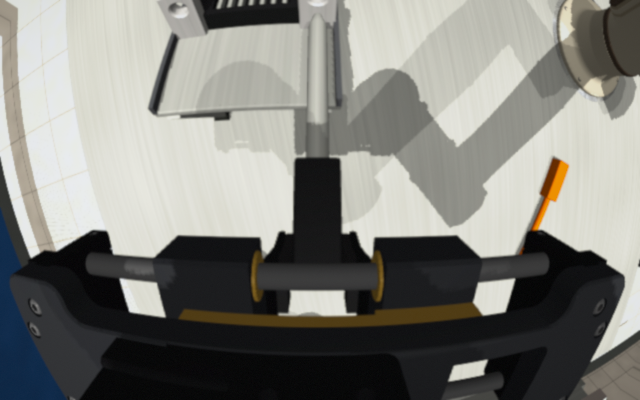

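The rod's nose is at (318,15), just in front of the near upper lug's hole at (318,2), and the far lug is at (182,10). I'll measure the lateral and height offsets.

```bash
cat > off.py <<'E'
from h import *
th=np.radians(-10.8); ex=np.array([np.cos(th),np.sin(th),0]); hy=np.array([-np.sin(th),np.cos(th),0])
up=.866*hy+np.array([0,0,.5]); nn=-.5*hy+np.array([0,0,.866])
B=np.c_[ex,up,nn]
if __name__=='__main__':
    w=np.load('w3.npz'); c=(w['K'],w['R'],w['t']); d=w['d']
    L=[]
    for v in range(0,150):
        for u in range(140,360):
            if d[v,u]>0: L.append(np.r_[pt('wrist',u,v,d,c)@B,u,v])
    L=np.array(L)
    print('bed h',np.median(L[(L[:,4]>60)&(L[:,4]<95)&(L[:,3]>180)&(L[:,3]<290)][:,2]))
    print('bed x edges',L[(np.abs(L[:,2]-65)<4)&(L[:,1]>170)&(L[:,1]<235)][:,0].min(),L[(np.abs(L[:,2]-65)<4)&(L[:,1]>170)&(L[:,1]<235)][:,0].max())
    for lo,hi in((480,550),(610,680)):
        k=L[(L[:,0]>lo)&(L[:,0]<hi)&(L[:,1]>125)&(L[:,1]<153)&(L[:,2]>85)]
        print('lug',len(k),np.percentile(k[:,:3],[2,50,98],axis=0).round(1).tolist())
    k=L[(np.abs(L[:,0]-517)<14)&(L[:,1]>160)&(L[:,1]<300)&(L[:,2]>90)]
    for a in range(160,300,10):
        q=k[(k[:,1]>=a)&(k[:,1]<a+10)]
        if len(q): print('rod u',a,len(q),q[:,0].min().round(1),q[:,0].max().round(1),'top h',np.percentile(q[:,2],90).round(1))
    for n in('scene','top'):
        q=np.load(n+'2.npz'); D=q['d']; K,R,t=cam(n); v,u=np.mgrid[0:400,0:640]
        W=((np.stack([(u-K[0,2])/K[0,0]*D,(v-K[1,2])/K[1,1]*D,D],-1)-t)@R@B)[D>0]
        k=W[(np.abs(W[:,0]-517)<14)&(W[:,1]>155)&(W[:,1]<310)&(W[:,2]>85)&(W[:,2]<125)]
        for a in range(150,310,20):
            s=k[(k[:,1]>=a)&(k[:,1]<a+20)]
            if len(s): print(n,a,len(s),s[:,0].min().round(1),s[:,0].max().round(1),'top h',np.percentile(s[:,2],90).round(1),'minu',s[:,1].min().round(1))
E
python3 off.py
```

```text
bed h 64.09759798462395
bed x edges 502.09759964554894 663.9669723157248
lug 622 [[501.2, 128.4, 85.3], [521.7, 146.7, 92.0], [548.1, 148.3, 101.1]]
lug 1070 [[613.9, 129.7, 85.3], [644.7, 146.0, 96.7], [663.3, 148.1, 118.9]]
rod u 180 48 513.6 522.8 top h 116.7
rod u 190 117 511.4 524.3 top h 118.8
rod u 200 157 511.4 524.2 top h 118.9
rod u 210 180 510.9 525.5 top h 119.0
rod u 220 210 511.0 525.4 top h 118.8
rod u 230 221 511.2 525.3 top h 118.9
rod u 240 240 511.4 525.1 top h 118.7
rod u 250 250 511.6 524.9 top h 119.0
rod u 260 265 511.8 524.8 top h 118.9
rod u 270 279 511.9 524.7 top h 119.1
rod u 280 296 512.1 524.5 top h 119.1
rod u 290 344 510.9 524.4 top h 118.9
scene 170 12 519.9 525.7 top h 115.9 minu 180.3
scene 190 51 514.7 527.8 top h 117.4 minu 190.4
scene 210 50 514.9 527.9 top h 117.2 minu 210.3
scene 230 50 516.7 528.1 top h 118.0 minu 230.3
scene 250 55 515.8 528.8 top h 117.9 minu 250.3
scene 270 53 514.8 528.8 top h 118.2 minu 270.9
scene 290 50 515.6 527.7 top h 117.2 minu 290.1
top 170 6 511.3 518.4 top h 117.3 minu 180.1
top 190 23 509.3 521.5 top h 119.8 minu 190.8
top 210 24 508.7 521.6 top h 120.4 minu 211.6
top 230 22 508.4 522.3 top h 120.1 minu 230.1
top 250 25 509.0 520.9 top h 118.9 minu 250.2
top 270 24 509.1 521.7 top h 122.2 minu 270.1
top 290 23 508.8 522.2 top h 119.5 minu 290.2
```

All three cameras agree. The rod is about 2 mm too far in slicer x and 7.7 mm above the pin line, with the nose 32 mm from the mouth. I'll correct and start insertion.

Emit:
move_arm(
  moves=[
    [0.0,[-0.0038,0.002,0.0067],0],
    [0.0,[0,0,0],0],
    [0.0,[0.0043,0,0.0025],0],
    [0.0,[0.0043,0,0.0025],0],
    [0.0,[0.0043,0,0.0025],0],
    [0.0,[0.0043,0,0.0025],0],
    [0.0,[0.0043,0,0.0025],0],
    [0.0,[0.0043,0,0.0025],0],
    [0.0,[0.0043,0,0.0025],0],
    [0.0,[0.0043,0,0.0025],0],
  ],
)

```text
t: 10.55
ee_pos: [548.1, 127.0, 244.7]
orientation: [[-0.188, -0.982, -0.0], [-0.982, 0.188, 0.0], [-0.0, 0.0, -1.0]]
wrist_force: [-0.4, -0.4, -2.5]
gripper_width: 26.2
```

```bash
python3 look.py w6|grep -v ' n '; python3 - <<'E'
from h import *
p,d=r.grab_frame('scene'); np.savez('scene2.npz',p=p,d=d); p2,d2=r.grab_frame('top'); np.savez('top2.npz',p=p2,d=d2)
cv2.imwrite('pics/s6.png',cv2.convertScaleAbs(cv2.resize(p[170:290,220:380,::-1],(800,600),interpolation=cv2.INTER_CUBIC),alpha=1.6))
E
python3 off.py
```

```text
10.55 [548.1 127.  244.7] grasp [548.1 127.  263.4] 26.16883595593738 yaw -100.84 F [-0.4 -0.4 -2.5] [0.12 0.06 0.03]
tilt 29.890883457548252 top line at fwd0 z-g -5.767115631638003 axis z-g at fwd0 -13.841156392324963 470 lat fit [-0.00249642 -0.79750768]
bed h 64.07805665068156
bed x edges 502.44789935480645 663.9867504562415
lug 1384 [[501.0, 129.1, 85.4], [522.4, 146.7, 105.8], [547.0, 148.6, 121.3]]
lug 1856 [[615.1, 129.6, 85.4], [641.8, 144.4, 103.9], [663.1, 147.7, 121.8]]
rod u 160 157 508.2 521.0 top h 110.0
rod u 170 177 507.7 522.2 top h 110.0
rod u 180 207 507.8 522.2 top h 110.1
rod u 190 224 507.9 522.0 top h 109.9
rod u 200 235 508.1 521.8 top h 109.8
rod u 210 246 508.3 521.6 top h 110.0
rod u 220 263 508.4 521.5 top h 110.0
rod u 230 284 508.6 521.3 top h 110.0
rod u 240 292 508.7 521.1 top h 110.0
rod u 250 339 507.5 521.0 top h 110.1
rod u 260 140 507.7 520.9 top h 110.3
scene 150 35 510.3 524.2 top h 108.0 minu 155.5
scene 170 47 511.6 523.4 top h 108.6 minu 170.2
scene 190 50 509.2 523.4 top h 108.6 minu 190.3
scene 210 49 510.1 523.6 top h 108.4 minu 210.3
scene 230 51 511.4 523.4 top h 108.4 minu 230.0
scene 250 48 510.9 523.4 top h 109.0 minu 250.1
scene 270 120 503.7 530.3 top h 115.2 minu 270.9
scene 290 124 503.6 530.3 top h 115.0 minu 290.0
top 150 16 504.5 517.5 top h 113.0 minu 155.4
top 170 23 504.9 519.0 top h 111.5 minu 170.5
top 190 21 505.6 518.3 top h 112.5 minu 191.9
top 210 23 505.3 517.5 top h 112.0 minu 211.5
top 230 25 505.3 519.6 top h 112.0 minu 230.3
top 250 21 505.4 517.5 top h 112.8 minu 250.1
top 270 37 503.0 524.0 top h 118.6 minu 270.6
top 290 20 505.0 524.9 top h 118.5 minu 290.4
```

View pics/s6.png

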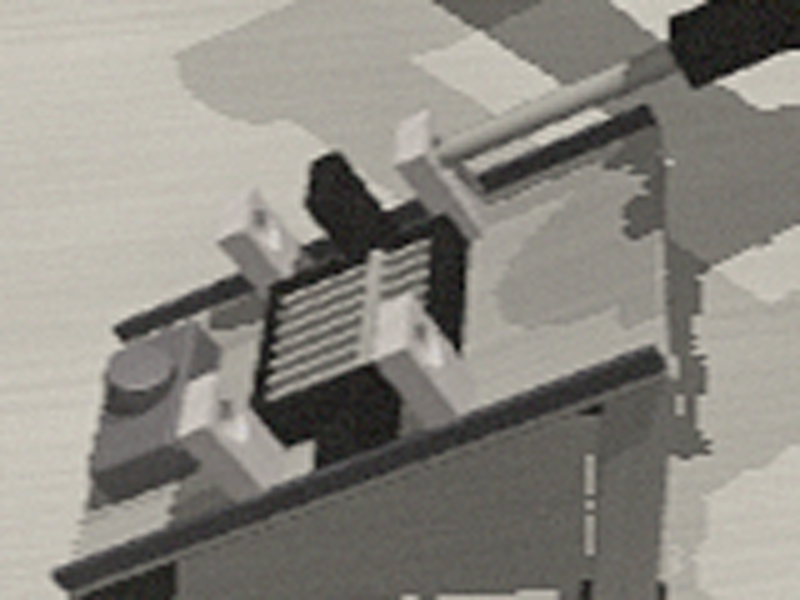

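The nose is in the upper lug's hole (crop (445,150)) and the force is near zero. I'll re-centre slightly and push on.

Emit:
move_arm(
  moves=[
    [0.0,[0.0006,-0.0017,-0.001],0],
    [0.0,[0.0052,0,0.003],0],
    [0.0,[0.0052,0,0.003],0],
    [0.0,[0.0052,0,0.003],0],
    [0.0,[0.0052,0,0.003],0],
    [0.0,[0.0052,0,0.003],0],
    [0.0,[0.0052,0,0.003],0],
    [0.0,[0.0052,0,0.003],0],
    [0.0,[0,0,0],0],
    [0.0,[0,0,0],0],
  ],
)

```text
t: 11.7
ee_pos: [543.0, 90.6, 224.9]
orientation: [[-0.188, -0.982, 0.0], [-0.982, 0.188, 0.0], [-0.0, -0.0, -1.0]]
wrist_force: [0.7, 0.3, -2.9]
gripper_width: 25.6
```

```bash
python3 look.py w7|grep -v ' n '; python3 - <<'E'
from h import *
p,d=r.grab_frame('scene'); np.savez('scene2.npz',p=p,d=d); p2,d2=r.grab_frame('top'); np.savez('top2.npz',p=p2,d=d2)
E
python3 off.py
```

```text
11.7 [543.   90.6 224.9] grasp [543.   90.6 243.6] 25.57470832040734 yaw -100.84 F [ 0.7  0.3 -2.9] [0.16 0.04 0.  ]
tilt 28.743862253490416 top line at fwd0 z-g -7.549007037605662 axis z-g at fwd0 -15.532781489038195 284 lat fit [ 8.39357901e-04 -1.04002564e+00]
bed h 73.49721183044835
bed x edges 502.0552472206432 663.5239612698301
lug 2222 [[501.1, 129.4, 85.5], [520.1, 146.1, 114.3], [546.2, 151.1, 121.9]]
lug 1785 [[613.9, 128.7, 85.3], [635.9, 142.4, 100.4], [659.3, 147.4, 121.8]]
rod u 160 232 509.9 523.5 top h 111.3
rod u 170 254 510.1 523.4 top h 111.2
rod u 180 267 510.2 523.2 top h 111.1
rod u 190 287 510.4 523.1 top h 111.2
rod u 200 304 509.3 522.9 top h 111.3
rod u 210 338 509.3 522.8 top h 111.2
rod u 220 85 510.8 522.6 top h 111.2
scene 150 35 514.2 525.4 top h 109.9 minu 155.2
scene 170 50 513.2 525.9 top h 109.8 minu 170.1
scene 190 47 513.6 526.2 top h 109.6 minu 190.8
scene 210 47 513.6 525.6 top h 110.0 minu 210.2
scene 230 101 505.6 531.0 top h 116.6 minu 230.5
scene 250 103 507.3 531.0 top h 116.6 minu 250.0
scene 270 17 522.6 530.8 top h 116.8 minu 270.0
scene 290 14 517.7 530.5 top h 100.6 minu 290.5
top 150 17 507.5 520.4 top h 114.4 minu 155.8
top 170 23 508.2 520.9 top h 112.9 minu 170.4
top 190 23 507.7 520.9 top h 113.2 minu 190.0
top 210 19 506.7 523.6 top h 115.1 minu 212.0
top 230 38 503.5 526.7 top h 120.5 minu 230.7
top 250 13 503.3 526.9 top h 120.2 minu 251.1
top 270 1 518.5 518.5 top h 118.9 minu 270.3
```

Emit:
move_arm(
  moves=[
    [0.0,[0.0052,0,0.003],0],
    [0.0,[0.0052,0,0.003],0],
    [0.0,[0.0052,0,0.003],0],
    [0.0,[0.0052,0,0.003],0],
    [0.0,[0.0052,0,0.003],0],
    [0.0,[0.0052,0,0.003],0],
    [0.0,[0.0052,0,0.003],0],
    [0.0,[0,0,0],0],
    [0.0,[0,0,0],0],
    [0.0,[0,0,0],0],
  ],
)

```text
t: 12.85
ee_pos: [536.1, 54.8, 203.8]
orientation: [[-0.188, -0.982, -0.0], [-0.982, 0.188, -0.0], [0.0, 0.0, -1.0]]
wrist_force: [0.8, -1.4, -3.8]
gripper_width: 26.0
```

```bash
python3 look.py w8|grep -v ' n '; python3 - <<'E'
from h import *
p,d=r.grab_frame('scene'); np.savez('scene2.npz',p=p,d=d); p2,d2=r.grab_frame('top'); np.savez('top2.npz',p=p2,d=d2)
E
python3 off.py
```

```text
12.85 [536.1  54.8 203.8] grasp [536.1  54.8 222.5] 25.975404583826187 yaw -100.83 F [ 0.8 -1.4 -3.8] [-0.23 -0.47  0.19]
tilt 25.66707800558192 top line at fwd0 z-g -11.548070349205936 axis z-g at fwd0 -19.314405279400116 203 lat fit [-3.75731677e-04 -8.33693037e-01]
bed h 84.73329190266342Traceback (most recent call last):
  File "off.py", line 13, in <module>
    print('bed x edges',L[(np.abs(L[:,2]-65)<4)&(L[:,1]>170)&(L[:,1]<235)][:,0].min(),L[(np.abs(L[:,2]-65)<4)&(L[:,1]>170)&(L[:,1]<235)][:,0].max())
                        ~~~~~~~~~~~~~~~~~~~~~~~~~~~~~~~~~~~~~~~~~~~~~~~~~~~~~~~~~~~^^
    return umr_minimum(a, axis, None, out, keepdims, initial, where)
ValueError: zero-size array to reduction operation minimum which has no identity
```

```bash
sed -i '/bed x edges/d' off.py; python3 off.py | grep -v lug; python3 - <<'E'
from h import *
p=np.load('scene2.npz')['p']
cv2.imwrite('pics/s8.png',cv2.convertScaleAbs(cv2.resize(p[170:290,220:380,::-1],(800,600),interpolation=cv2.INTER_CUBIC),alpha=1.6))
E
```

```text
bed h 84.73329190266342
rod u 160 323 510.5 524.1 top h 111.3
rod u 170 339 510.6 523.9 top h 111.2
rod u 180 19 512.6 521.3 top h 111.5
scene 150 36 513.0 525.5 top h 109.6 minu 155.7
scene 170 43 504.2 529.6 top h 110.9 minu 170.7
scene 190 106 503.4 531.0 top h 116.5 minu 190.1
scene 210 81 508.2 531.0 top h 116.0 minu 210.2
scene 230 10 527.3 530.8 top h 115.6 minu 231.1
scene 250 10 524.4 530.8 top h 100.8 minu 251.3
top 150 15 507.7 520.5 top h 111.8 minu 156.2
top 170 19 504.6 520.8 top h 116.4 minu 170.5
top 190 37 503.5 527.6 top h 121.0 minu 190.3
top 210 4 504.8 525.5 top h 122.2 minu 210.1
```

View pics/s8.png

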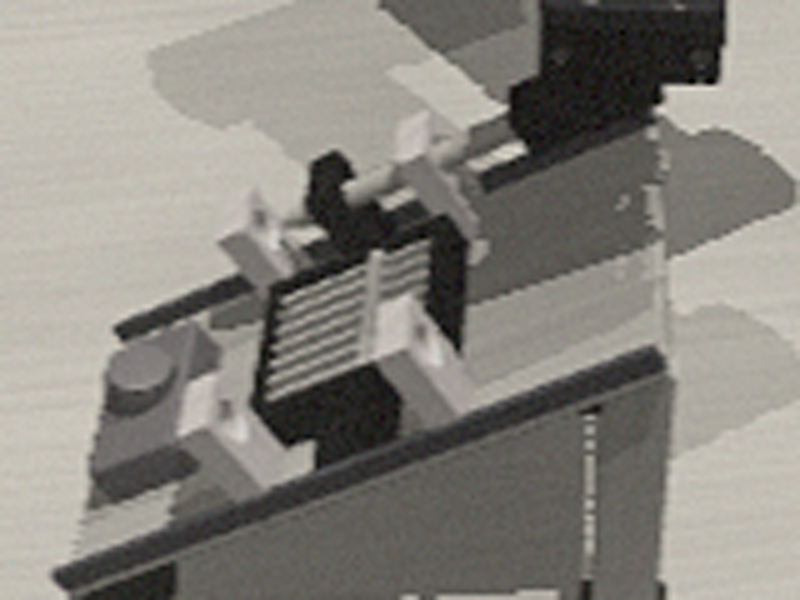

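The rod has passed through the black ear (crop (330,190)) and its nose is at the lower lug (crop (270,225)). I'll continue 30 mm.

Emit:
move_arm(
  moves=[
    [0.0,[0.0043,0,0.0025],0],
    [0.0,[0.0043,0,0.0025],0],
    [0.0,[0.0043,0,0.0025],0],
    [0.0,[0.0043,0,0.0025],0],
    [0.0,[0.0043,0,0.0025],0],
    [0.0,[0.0043,0,0.0025],0],
    [0.0,[0,0,0],0],
    [0.0,[0,0,0],0],
    [0.0,[0,0,0],0],
    [0.0,[0,0,0],0],
  ],
)

```text
t: 14.0
ee_pos: [531.1, 29.6, 188.8]
orientation: [[-0.188, -0.982, -0.001], [-0.982, 0.188, -0.0], [0.0, 0.0, -1.0]]
wrist_force: [1.3, -1.2, -3.8]
gripper_width: 25.5
```

```bash
cat > col.py <<'E'
from off import *
o=r.get_obs(); print(o['t'],o['ee_pos'],o['wrist_force'],o['gripper_width'])
for n in('scene','top','wrist'):
    c=cam(n); p,D=r.grab_frame(n); np.savez(n+'2.npz',p=p,d=D)
    W=np.array([pt(n,u,v,D,c)@B for v in range(400) for u in range(640) if D[v,u]>0]) if n=='wrist' else None
    if W is None:
        K,R,t=c; v,u=np.mgrid[0:400,0:640]; W=((np.stack([(u-K[0,2])/K[0,0]*D,(v-K[1,2])/K[1,1]*D,D],-1)-t)@R@B)[D>0]
    x0={'scene':519,'top':514.5,'wrist':516.5}[n]
    k=W[(np.abs(W[:,0]-x0)<12)&(W[:,1]>0)&(W[:,1]<240)&(W[:,2]>85)&(W[:,2]<128)]
    print(n,[(a,len(q),round(float(np.percentile(q[:,2],85)),1)) for a in range(130,230,4) if len(q:=k[(k[:,1]>=a)&(k[:,1]<a+4)])])
p=np.load('scene2.npz')['p']
import sys
cv2.imwrite('pics/%s.png'%sys.argv[1],cv2.convertScaleAbs(cv2.resize(p[170:290,220:380,::-1],(800,600),interpolation=cv2.INTER_CUBIC),alpha=1.6))
E
python3 col.py s9
```

```text
14.0 [531.08156354  29.55319603 188.78450001] [ 1.29268232 -1.19536299 -3.75781137] 25.491062459347592
scene [(130, 4, 120.1), (134, 12, 121.2), (138, 7, 120.8), (142, 13, 120.4), (146, 45, 117.3), (150, 9, 108.1), (154, 6, 108.8), (158, 15, 115.4), (162, 21, 115.8), (166, 22, 116.4), (170, 17, 115.0), (174, 20, 116.3), (178, 19, 115.0), (182, 22, 116.1), (186, 14, 113.6), (190, 14, 115.1), (194, 10, 112.2), (198, 8, 113.9), (202, 1, 113.4), (218, 2, 94.0), (222, 7, 99.6), (226, 6, 99.4)]
top [(130, 6, 123.8), (134, 6, 123.0), (138, 8, 123.5), (142, 13, 122.8), (146, 19, 122.2), (150, 2, 109.9), (154, 2, 113.9), (158, 4, 118.3), (162, 10, 119.4), (166, 6, 118.1), (170, 9, 118.7), (174, 3, 120.4), (178, 3, 121.4), (182, 1, 123.7), (190, 1, 118.5)]
wrist [(130, 184, 121.5), (134, 252, 121.5), (138, 267, 121.7), (142, 349, 121.6), (146, 676, 120.3), (150, 141, 111.0), (154, 61, 111.2), (158, 233, 117.6), (162, 288, 117.6), (166, 312, 117.7), (170, 321, 117.6), (174, 313, 117.7), (178, 330, 117.6), (182, 335, 117.8), (186, 330, 117.7), (190, 348, 117.7), (194, 339, 117.7), (198, 353, 117.8), (202, 374, 117.7), (206, 357, 117.6), (210, 345, 117.8), (214, 233, 117.7)]
```

About 10 mm remains. I'll push home with a softer grip so that it slips rather than overloads.

Emit:
move_arm(
  moves=[
    [0.0,[0.0026,0,0.0015],0],
    [0.0,[0.0026,0,0.0015],0],
    [0.0,[0.0026,0,0.0015],0],
    [0.0,[0.0013,0,0.0008],0],
    [0.0,[0.0009,0,0.0005],0],
    [0.0,[0.0009,0,0.0005],0],
    [0.0,[0,0,0],0],
    [0.0,[0,0,0],0],
    [0.0,[0,0,0],0],
    [0.0,[0,0,0],0],
  ],
  squeeze=20,
)

```text
t: 15.15
ee_pos: [529.7, 20.5, 183.5]
orientation: [[-0.188, -0.982, 0.002], [-0.982, 0.188, 0.003], [-0.003, -0.002, -1.0]]
wrist_force: [-0.2, 6.2, 1.5]
gripper_width: 26.0
```

```bash
python3 col.py s10
```

```text
15.15 [529.71673686  20.46860377 183.46587378] [-0.17728804  6.19804896  1.51393079] 26.009163290489752
scene [(130, 7, 119.9), (134, 6, 120.8), (138, 11, 120.7), (142, 11, 120.0), (146, 32, 119.3), (150, 18, 116.1), (154, 19, 116.3), (158, 22, 116.0), (162, 19, 115.8), (166, 14, 115.4), (170, 12, 115.3), (174, 17, 114.6), (178, 16, 113.5), (182, 13, 113.8), (186, 8, 112.9), (190, 1, 112.3), (206, 1, 91.9), (210, 6, 97.4), (214, 2, 92.4), (218, 2, 98.2)]
top [(130, 2, 123.1), (134, 9, 123.5), (138, 6, 123.8), (142, 10, 122.7), (146, 9, 122.0), (150, 8, 120.0), (154, 9, 122.3), (158, 5, 117.1), (162, 4, 119.1), (166, 4, 120.7), (170, 1, 120.4)]
wrist [(130, 207, 121.5), (134, 290, 121.7), (138, 277, 121.6), (142, 295, 121.7), (146, 427, 120.7), (150, 295, 117.5), (154, 305, 117.5), (158, 305, 117.5), (162, 310, 117.6), (166, 321, 117.6), (170, 336, 117.6), (174, 337, 117.7), (178, 338, 117.5), (182, 347, 117.7), (186, 363, 117.7), (190, 335, 117.7), (194, 355, 117.8), (198, 370, 117.7), (202, 326, 117.8)]
```

The handle front now meets the lug face, with about 8 N of reaction force. I'll release and retreat straight up.

Emit:
move_arm(
  moves=[
    [0.03,[0,0,0],0],
    [0.045,[0,0,0],0],
    [0.06,[0,0,0],0],
    [0.06,[0,0,0],0],
    [0.06,[0,0,0],0],
    [0.06,[0,0,-0.01],0],
    [0.06,[0,0,-0.02],0],
    [0.06,[0,0,-0.03],0],
    [0.06,[0,0,-0.03],0],
    [0.06,[-0.01,0,-0.02],0],
  ],
)

```text
t: 16.3
ee_pos: [531.7, 28.2, 296.0]
orientation: [[-0.189, -0.982, 0.004], [-0.982, 0.189, 0.0], [-0.001, -0.004, -1.0]]
wrist_force: [1.6, 0.8, -0.4]
gripper_width: 60.1
```

```bash
python3 col.py s11
```

```text
16.3 [531.65045024  28.15524343 296.00722177] [ 1.64347501  0.78154864 -0.40874453] 60.11502172322687
scene [(130, 4, 119.5), (134, 9, 121.1), (138, 11, 120.5), (142, 8, 120.9), (146, 30, 119.0), (150, 17, 114.5), (154, 17, 114.3), (158, 22, 113.3), (162, 17, 113.6), (166, 17, 113.7), (170, 21, 113.4), (174, 19, 112.9), (178, 21, 113.5), (182, 21, 113.3), (186, 22, 113.6), (190, 19, 112.8), (194, 22, 113.4), (198, 22, 112.6), (202, 21, 113.0), (206, 21, 112.6), (210, 20, 112.3), (214, 30, 112.2), (218, 14, 109.1)]
top [(130, 9, 123.4), (134, 7, 124.1), (138, 6, 122.9), (142, 7, 124.4), (146, 12, 122.3), (150, 7, 118.2), (154, 8, 117.8), (158, 9, 118.8), (162, 8, 117.5), (166, 8, 118.1), (170, 5, 116.7), (174, 7, 118.4), (178, 4, 118.8), (206, 2, 114.0), (210, 2, 114.8), (214, 3, 112.5), (218, 1, 109.7)]
wrist [(130, 69, 121.6), (134, 98, 121.6), (138, 105, 121.7), (142, 114, 121.6), (146, 170, 120.9), (150, 108, 115.9), (154, 103, 115.9), (158, 111, 115.7), (162, 112, 115.6), (166, 109, 115.6), (170, 115, 115.2), (174, 119, 115.4), (178, 109, 115.1), (182, 115, 115.0), (186, 119, 114.7), (190, 117, 115.0), (194, 116, 114.7), (198, 125, 114.7), (202, 125, 114.6), (206, 126, 114.4), (210, 134, 114.2), (214, 249, 113.8), (218, 16, 110.1)]
```

View pics/s11.png

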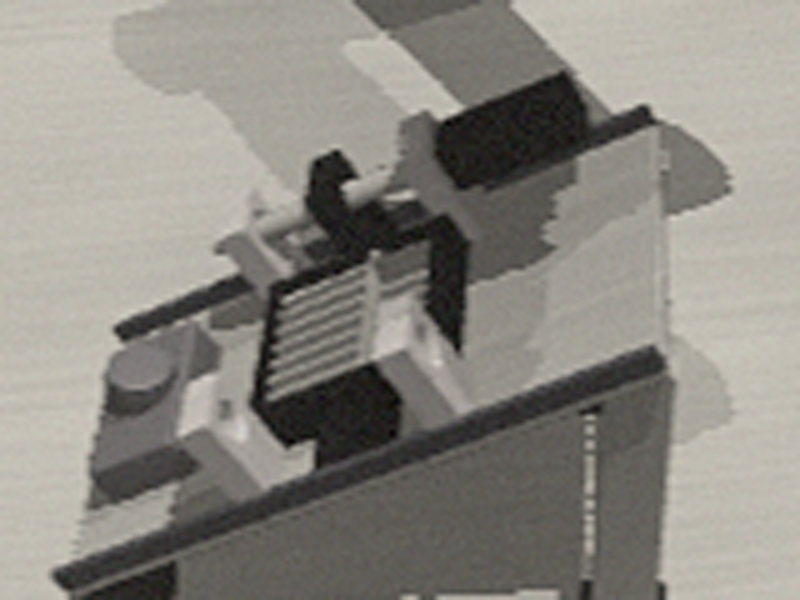

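The handle now spans u = 148 to 218, flush on the upper lug, and the nose stands out below the lower lug (crop (225,245)). I'll hold still briefly, check that nothing drifts, and hand in.

Emit:
move_arm(
  moves=[
    [0.06,[0,0,-0.02],0],
    [0.06,[0,0,0],0],
    [0.06,[0,0,0],0],
    [0.06,[0,0,0],0],
    [0.06,[0,0,0],0],
    [0.06,[0,0,0],0],
    [0.06,[0,0,0],0],
    [0.06,[0,0,0],0],
    [0.06,[0,0,0],0],
    [0.06,[0,0,0],0],
  ],
)

```text
t: 17.45
ee_pos: [531.1, 28.8, 312.6]
orientation: [[-0.188, -0.982, 0.0], [-0.982, 0.188, 0.0], [-0.0, -0.0, -1.0]]
wrist_force: [0.2, 0.6, 1.4]
gripper_width: 60.1
```

```bash
python3 col.py s12 | cut -c1-1200; python3 - <<'E'
from h import *
a,b=np.load('scene0.npz')['p'].astype(int),np.load('scene2.npz')['p'].astype(int)
for n,(x0,y0,x1,y1) in dict(crock=(85,225,160,320),yel=(445,240,485,300),white=(487,215,525,272)).items(): print(n,np.abs(a-b)[y0:y1,x0:x1].mean())
print(r.job_done())
E
```

```text
17.45 [531.07312903  28.78871176 312.57761334] [0.17129052 0.61343792 1.44896357] 60.140655918964185
scene [(130, 5, 120.0), (134, 6, 121.2), (138, 12, 120.8), (142, 7, 120.2), (146, 28, 119.1), (150, 21, 113.6), (154, 21, 114.2), (158, 16, 114.5), (162, 22, 114.5), (166, 21, 113.2), (170, 21, 113.7), (174, 18, 114.1), (178, 22, 113.6), (182, 23, 113.2), (186, 21, 113.5), (190, 22, 113.2), (194, 20, 113.2), (198, 22, 112.5), (202, 18, 112.7), (206, 17, 112.4), (210, 21, 113.4), (214, 37, 111.9), (218, 9, 111.3)]
top [(130, 6, 123.1), (134, 8, 123.2), (138, 5, 124.0), (142, 14, 123.9), (146, 10, 121.4), (150, 8, 119.0), (154, 8, 117.6), (158, 7, 117.7), (162, 6, 116.7), (166, 9, 117.9), (170, 9, 117.5), (174, 6, 118.0), (178, 1, 117.0), (210, 2, 114.9), (214, 3, 108.0)]
wrist [(130, 59, 121.5), (134, 89, 121.7), (138, 86, 121.7), (142, 98, 121.7), (146, 156, 121.1), (150, 91, 115.8), (154, 95, 115.8), (158, 94, 115.5), (162, 98, 115.8), (166, 98, 115.4), (170, 99, 115.4), (174, 98, 115.2), (178, 98, 115.2), (182, 100, 115.1), (186, 113, 115.0), (190, 104, 114.8), (194, 114, 114.9), (198, 113, 114.5), (202, 118, 114.4), (206, 110, 114.5), (210, 116, 114.3), (214, 234, 113.6), (218, 18, 107.4)]
crock 3.7984093567251462
yel 3.0420833333333333
white 2.4689135118498
the job is handed in; nothing more can be done
None
```

The locking pin is fully home in the near row (the robot's side), where the cassette's black lug stands. I let it go there and handed the job in at about 17.6 s of the 48 s allowed; it reported no verdict.

I gripped the pin lightly at the rear of its handle and lifted so that it pivoted on its nose to about 30° nose-down. Then I clamped it, turned it to the slicer's yaw of -10.8°, and slid it down through the upper lug, the cassette lug and the lower lug.

**Last checks:**
- **Seating:** the handle spans 70 mm up from the upper lug's face, flush to about 1 mm, and the nose stands out below the lower lug. I did not measure the start of the taper against the lower mouth directly.
- **Sag:** the handle settled about 2 mm within the hole's clearance when released, inside the 6 mm limit.
- **At rest:** depth readings one second apart agreed.
- **Robot clear:** the gripper was raised well above the pin, with wrist force near zero.
- **Bystanders:** the crock and both squeeze bottles look unchanged from the first picture.

The three cameras disagreed by about 4 mm in absolute position, so I aligned the rod to the lugs within each camera's own view. Those offsets agreed to within about 2 mm.

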